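# Tip the used buffers out of a two-bay nail caddy

### The job

Pick up the mint two-bay caddy and tip the two dark grey used buffer blocks into the steel tray without the gripper touching them, while the two pink clean ones stay in their own bay. The caddy must end upright on the charcoal mat, centred on it and lengthwise with it, and for that the red-capped polish bottle on the mat has to be cleared, to stand upright in a free place of the wooden polish stand. Leave all the other bottles, the jar and the cup where they stand.

Things in the scene. Friction and masses are not known exactly. Their poses are not given: they have to be found in the camera images.
- caddy: loose mint open caddy, 172 (x) x 118 (y) mm, 220 g empty (varies). Side walls at y = +-57 mm and the divider at x = 0 (6 mm thick) are 50 mm tall; each of the two bays has a flat floor 6 mm up, out to x = +-60 mm, then a 26-degree ramp up to a lip; no end walls. Used blocks in the +x bay, clean in the -x bay; starts at any yaw. Origin: centre of the underside, z up
- caddy_handle (a point): middle of the grip zone of the caddy's handle, 90 mm above its underside: an upright flat fin on the divider, 40 mm long (x), 12 mm thick (y), from 48 to 112 mm above the underside. Grip it across y; the gripper may lean either way along x. Axes as the caddy's
- caddy_lip (a point): middle of the +x (used) bay's pouring lip, 87 mm along the caddy's x from its middle and 19 mm above its underside (the -x bay's is the mirror image). Blocks slide out over it (friction about 0.6) when this end is tipped 65 to 80 degrees down; the other bay's blocks then lean on the divider and stay in up to about 95 degrees
- used1: nail buffer block 25 x 90 x 25 mm, 20 g, lying in a bay of the caddy, its 90 mm length along the caddy's y. Origin at the centre of its underside. Dark grey: used; starts next to the divider, in the +x bay
- used2: nail buffer block 25 x 90 x 25 mm, 20 g, lying in a bay of the caddy, its 90 mm length along the caddy's y. Origin at the centre of its underside. Dark grey: used; starts next to used1, nearer the lip
- clean1: nail buffer block 25 x 90 x 25 mm, 20 g, lying in a bay of the caddy, its 90 mm length along the caddy's y. Origin at the centre of its underside. Pink: clean; starts next to the divider, in the -x bay
- clean2: nail buffer block 25 x 90 x 25 mm, 20 g, lying in a bay of the caddy, its 90 mm length along the caddy's y. Origin at the centre of its underside. Pink: clean; starts next to clean1, nearer the lip
- bin: fixed open steel tray, 190 mm (x) x 170 mm (y) x 60 mm tall, walls 3 mm. Origin at the centre of its underside on the table
- mat: fixed flat charcoal mat, 200 mm (its x, the length) x 145 mm (its y), 3 mm thick. Origin at the centre of its underside on the table
- stand: fixed low wooden polish stand, 74 mm (x) x 170 mm (y), floor 4 mm thick with a rim 3 mm wide and 12 mm high all round; two other bottles stand in it in a row along y and leave one free place at least 38 mm from their axes. Origin at the centre of its underside on the table
- bottle: round nail-polish bottle: body 32 mm diameter and 42 mm tall, coaxial round cap 21 mm diameter from 47 to 83 mm above the underside; 60 g. Origin at the centre of its underside, z up along its axis. Black with a red cap; starts upright on the mat
- polish_a: round nail-polish bottle: body 32 mm diameter and 42 mm tall, coaxial round cap 21 mm diameter from 47 to 83 mm above the underside; 60 g. Origin at the centre of its underside, z up along its axis. Bystander, black with a black cap, in the stand
- polish_b: round nail-polish bottle: body 32 mm diameter and 42 mm tall, coaxial round cap 21 mm diameter from 47 to 83 mm above the underside; 60 g. Origin at the centre of its underside, z up along its axis. Bystander, mauve with a black cap, in the stand
- polish_c: round nail-polish bottle: body 32 mm diameter and 42 mm tall, coaxial round cap 21 mm diameter from 47 to 83 mm above the underside; 60 g. Origin at the centre of its underside, z up along its axis. Bystander, beige with a black cap, on the table near the robot
- jar: bystander: white lidded jar, 44 mm diameter, 35 mm tall, on the table near the robot. Origin at the centre of its underside
- remover: bystander: amber bottle, 52 mm diameter, 150 mm tall, beyond the steel tray. Origin at the centre of its underside
- brushcup: bystander: white cup, 70 mm diameter, 85 mm tall, beyond the steel tray. Origin at the centre of its underside
- drillbox: fixed blue drill control box, 100 mm (x) x 150 mm (y) x 90 mm tall, to the other side of the steel tray from the stand. Origin at the centre of its underside
Mind the look-alikes: they are no part of the job. Leave any blue or yellow look-alike of the bottle alone. Of the things that look like the caddy, the smaller one is meant.

How it is judged:
By the outcome, as a careful person would: the job done as asked, in the order asked, and still so for the second after the job is handed in, with the robot touching nothing.
It also fails if it takes over 64 s, if anything falls off the work surface, if the arm or the gripper's body presses on something with over 40 N, if the wrist force passes 120 N, or if a joint passes its speed limit or range.

### The arm

A 7-joint arm with a two-finger parallel gripper is mounted at the origin on the work surface. World frame = base frame: x ahead of the robot, y to its left, z up, the work surface at z = 0. Lengths are in mm, angles in rad, forces in N, time in s.
With the tool pointing down it reaches from about 400 to 850 mm from the base axis. Payload 10.4 kg.
Tool frame: the origin (TCP) lies where the fingers leave the gripper's body, on its centre line; the fingertips stand 70 mm ahead of it and the grasp point (between the pads) lies 51 mm ahead of it; x points along the fingers, z is the direction in which the jaws open and shut, and the axes are right-handed (so a half turn about x gives the same grasp; the last joint's range is limited). The gripper opens to 87 mm and grips with 3 to 60 N. Pads are 19 mm wide; open, the fingers measure 117 mm over their backs; the gripper's body (75 mm by 190 mm) begins 51 mm behind the grasp point.
Start: joints at [1.238, 0.332, -0.065, 1.46, 0.022, 1.35, -0.088], TCP at [190.561, -595.257, 292.276] pointing down, gripper open.
Joint ranges: [-2.6, 2.6], [-0.5, 2.12], [-1.47, 1.34], [0.16, 2.42], [-1.27, 4.41], [0.06, 2.06], [-2.6, 2.6]. Speed limits (rad/s): [2.22, 2.22, 2.79, 2.79, 3.14, 3.14, 3.14].

### API

Orientations are given as [roll, pitch, yaw] about the fixed x, y, z axes, in that order (R = Rz(yaw) Ry(pitch) Rx(roll)).
In Python, from workcell import bot, cams, nets gives the robot as it stands. The module is installed in compiled form; this text tells all that it offers.
- The arm moves only by the tool send_rows, never from a script. Its argument "rows" is one flat list of numbers, 5 for each row, row after row: the shift along the world's x, y, z in mm, then the turn about the world's z in degrees, then the opening, from 0 (shut) to 1 (fully open). A call has 1 to 12 rows; each row is the pose to reach, as a shift and turn from the pose measured when the call began; what a row does not reach only later rows make up. A row lasts 1/12 s, in which the tool goes at most 41.7 mm and 7.16 degrees, less where a joint would pass 70% of its speed; a pose out of reach is approached as far as the arm can. A call with a gripper value outside its range is refused whole. The fingers move at their own pace and stop on an object; "force" is the grip in N (left out, the last holds). Time passes only in rows, so rows that repeat a pose let the fingers close. It gives the time, the measured TCP pose, the force and the opening at its end, in the units of the state.
- bot.read_state(): the state, without advancing time (a new reading comes with each control period).
- cams.capture(name): name is "scene" or "top" or "wrist"; returns (picture, depth): 384x512x3 uint8, blue, green, red; 384x512 float32, mm along the optical axis (not along the pixel's ray), 0 where there is no reading.
- cams.camera_info(name): a dict with "fovy" (degrees; the focal length in pixels is half the picture's height over the tangent of half this angle, whatever the lens; pixels are square), "cx", "cy" (the principal point, pixels), "k1" (the pictures are not rectified: a ray, as slopes to the right and down, at radius r is drawn at 1 + k1 r^2 times it, then the intrinsics apply), "eye" and "orientation" of the camera in the world. Camera axes: x right, y down, z forward; pixel columns grow to the right and rows downward; lengths in mm; the calibration is good to about 2 mm. A picture is of the moment at which its call begins: read the wrist's pose just before it. camera_info takes no time and is no camera call; for the wrist camera it gives the pose at the moment of the call.
- bot.close_job(): hands the job in, once; it reports no verdict.
Trained networks look in the newest picture that a camera, given by its name, has taken for a name from the list of things; names that differ only in an ending like _2 or _b are one class to them, and where a whole thing is asked for, a point or a joint stands for the part that bears it (a point fixed in the world has none). Each returns a list of dicts, best first, with "score" (0 to 1); they miss things now and then, are a little off and sometimes report something else, mostly with a low value. They report only what shows in the picture. A call takes as long as a camera call. They do not tell look-alikes from the thing itself.
- nets.masks_of(label, camera): "region" (384x512 bool, what is visible of it) and "extent" ([left, top, right, bottom] in pixels, round what is visible of it).
The state is a dict: "time": time; "joint_pos": joint angles; "dq": joint speeds; "joint_torque": joint torques, N m; "position": TCP position; "ee_rot": TCP orientation; "force": force on the tool from outside, world axes, zero at the start; "wrist_torque": the same for the moment, N m; "finger_gap": finger opening in mm.
Only numpy, scipy, OpenCV 4.12 (cv2) and the standard library are available. Lean on these libraries where they do the work, as an engineer would, in place of code of your own. Each camera call takes 0.05 s, during which the arm holds its last target. There are 200 camera calls.

## Working session

There is one attempt and no reset: what is moved stays moved. The work goes in short steps, Python scripts to look and compute and a tool call to move; the robot and the scene stay as the last step left them, time stands still between calls to the robot, and variables do not carry over. Pictures are saved under pics/ and viewed, about 8 in all and at most 12, crops included, and the job is handed in when it is done.

Besides the shell and the picture viewer there is one more tool, called after "Call:" as name(argument=value, ...) on one line, values as JSON. send_rows: Moves the arm, as the interface text tells. Its arguments: {"type":"object","properties":{"rows":{"type":"array"},"force":{"type":"number"}},"required":["rows"]}

```bash
mkdir -p pics
cat > h.py <<'E'
import numpy as np, cv2
from workcell import bot,cams,nets
from scipy.spatial.transform import Rotation as R
def rot(o):
    o=np.array(o,float)
    return o if o.shape==(3,3) else R.from_euler('xyz',o).as_matrix()
def cloud(name,depth,info=None):
    i=info or cams.camera_info(name); h,w=depth.shape
    f=h/2/np.tan(np.radians(i['fovy'])/2)
    v,u=np.mgrid[0:h,0:w].astype(float)
    K=np.array([[f,0,i['cx']],[0,f,i['cy']],[0,0,1]])
    p=cv2.undistortPoints(np.stack([u.ravel(),v.ravel()],1)[:,None],K,np.array([i['k1'],0,0,0.])).reshape(h,w,2)
    P=np.dstack([p[...,0]*depth,p[...,1]*depth,depth])
    W=P@rot(i['orientation']).T+np.array(i['eye'])
    W[depth<=0]=np.nan
    return W
E
python3 - <<'E'
from h import *
for n in('scene','top'):
    i=cams.camera_info(n);print(n,i)
    im,d=cams.capture(n); np.savez(f'pics/{n}0.npz',im=im,d=d,W=cloud(n,d))
    cv2.imwrite(f'pics/{n}0.png',cv2.resize(im,(800,600)))
s=bot.read_state();print(s)
E
```

```text
scene {'fovy': 56.37545225092985, 'cx': 252.72465085451395, 'cy': 193.87753118204935, 'k1': -0.11230812809028208, 'eye': array([1280.26375365, -366.68465118,  738.13175883]), 'orientation': array([-2.23543368,  0.00447176,  1.06698767])}
top {'fovy': 42.36154384357382, 'cx': 251.94085069563252, 'cy': 191.4522066883885, 'k1': -0.20680241987801268, 'eye': array([ 288.18402722,   70.48687803, 1982.15984626]), 'orientation': array([-2.99991857e+00, -1.38315222e-03, -1.56856876e+00])}
{'time': 0.1, 'joint_pos': array([ 1.23836489,  0.33280471, -0.06466325,  1.46083567,  0.0216282 ,
        1.34991295, -0.08851732]), 'dq': array([ 0.00034233, -0.00131269, -0.00230195, -0.00228286, -0.00101887,
       -0.00012383, -0.00021126]), 'joint_torque': array([ 2.28912875e-03, -6.24548364e+01,  2.50664656e-02, -3.90716922e+01,
       -6.14277343e-02,  3.66344629e-02,  2.98338693e-05]), 'position': array([ 190.45722389, -595.0087873 ,  291.54618122]), 'ee_rot': array([-3.06523897,  1.56953135,  1.95695434]), 'force': array([-0.16096964, -0.10444505,  0.75654165]), 'wrist_torque': array([ 0.02461087, -0.05110592, -0.04308686]), 'finger_gap': 87.07160595084406}
```

View pics/scene0.png

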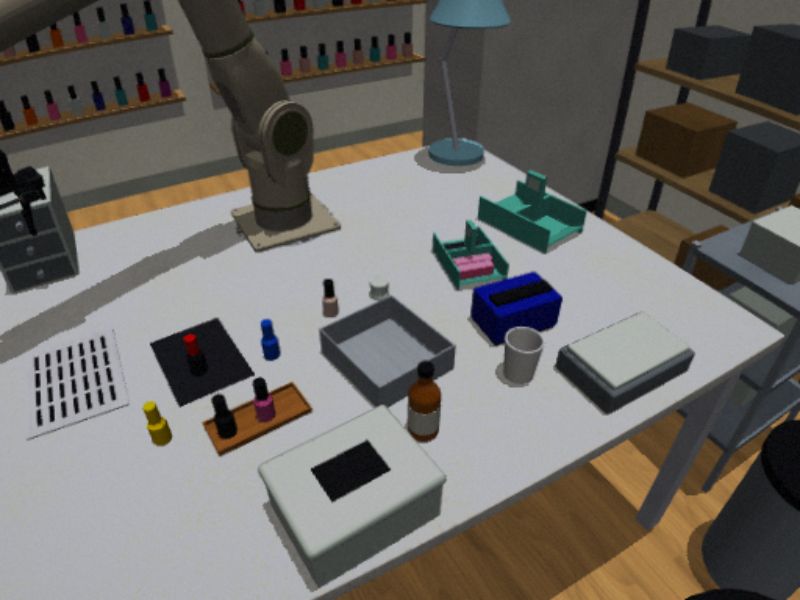

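View pics/top0.png

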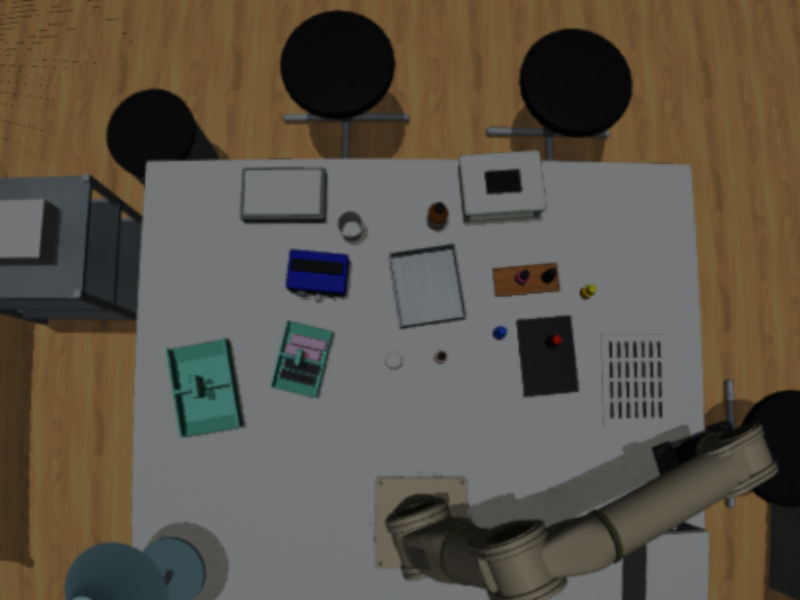

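Run:
```python
from h import *
for n in ('top','scene'):
  z=np.load(f'pics/{n}0.npz');W=z['W'];im=z['im']
  print(n)
  for l in ['bottle','mat','stand','bin','caddy','caddy_handle','used1','clean1','jar','remover','brushcup','drillbox']:
    for r in nets.masks_of(l,n)[:5]:
        if r['score']<.3: continue
        m=cv2.erode(r['region'].astype('uint8'),np.ones((3,3)))>0 if r['region'].sum()>150 else r['region']
        P=W[m];P=P[~np.isnan(P[:,0])]
        if len(P)<3: continue
        (c,sz,a)=cv2.minAreaRect(P[:,:2].astype('float32'))
        print(l,round(r['score'],2),r['extent'],len(P),'med',np.median(P,0).round(),'rect',np.round(c),np.round(sz),round(a,1),'z',np.percentile(P[:,2],[2,98]).round(),'bgr',np.median(im[m],0))
```

```text
top
bottle 0.6 [351.8, 215.3, 359.6, 225.1] 66 med [ 455. -329.   50.] rect [ 458. -334.] [29. 24.] 13.9 z [ 3. 94.] bgr [ 7.5  7.  17. ]
bottle 0.6 [317.8, 208.0, 324.9, 217.6] 62 med [ 479. -195.   49.] rect [ 480. -197.] [28. 25.] 43.5 z [ 8. 92.] bgr [73. 38. 14.]
bottle 0.46 [373.9, 181.5, 383.7, 189.7] 60 med [ 584. -426.   48.] rect [ 585. -430.] [27. 24.] 52.0 z [16. 87.] bgr [11.5 72.5 82.5]
mat 0.56 [332.9, 204.5, 368.4, 253.6] 1419 med [ 418. -323.    4.] rect [ 426. -328.] [190. 139.] 4.5 z [-8. 15.] bgr [23. 21. 21.]
stand 0.71 [316.7, 169.3, 358.0, 190.7] 377 med [ 614. -252.    5.] rect [ 623. -274.] [ 66. 154.] 6.0 z [-5. 16.] bgr [25. 53. 86.]
stand 0.51 [343.8, 173.6, 353.8, 183.3] 66 med [ 625. -324.   52.] rect [ 628. -331.] [34. 28.] 68.0 z [10. 96.] bgr [ 5.   8.5 11.5]
bin 0.61 [246.5, 153.9, 297.7, 208.6] 1905 med [608. -17.   5.] rect [602. -16.] [190. 164.] 9.2 z [-7. 51.] bgr [115. 111. 106.]
caddy 0.95 [104.6, 216.8, 157.6, 280.1] 2212 med [339. 548.  14.] rect [340. 548.] [224. 161.] 10.4 z [ -1. 144.] bgr [88.5 99.  51. ]
caddy 0.64 [172.8, 204.0, 216.2,
[... 3354 characters left out ...]
. 23.] 80.1 z [13. 36.] bgr [ 97.  65. 137.]
clean1 0.62 [290.6, 164.9, 312.5, 170.5] 103 med [430. 295.  34.] rect [429. 291.] [107.  36.] 86.9 z [30. 37.] bgr [133. 103. 166.]
jar 0.62 [240.8, 178.8, 245.2, 193.0] 121 med [421.  61.  30.] rect [414.  64.] [35. 32.] 8.8 z [ 8. 40.] bgr [96.5 99.  95.5]
remover 0.84 [260.7, 232.5, 283.3, 279.3] 721 med [792. -51.  91.] rect [740. -21.] [ 44. 143.] 60.7 z [ 16. 153.] bgr [12. 40. 69.]
brushcup 0.73 [324.6, 209.5, 347.1, 246.4] 626 med [757. 172.  60.] rect [750. 179.] [60. 69.] 39.7 z [12. 87.] bgr [78. 80. 82.]
drillbox 0.56 [297.3, 172.2, 360.1, 218.6] 1592 med [655. 240.  80.] rect [634. 258.] [146.  97.] 83.3 z [22. 94.] bgr [51.  9.  6.]
```

Run:
```python
from h import *
s=bot.read_state();M=rot(s['ee_rot']);print('x',M[:,0].round(3),'jaw',M[:,2].round(3),np.degrees(np.arctan2(M[1,2],M[0,2])))
z=np.load('pics/top0.npz');a=z['im'][195:262,165:225];b=z['im'][165:235,310:385]
cv2.imwrite('pics/crop1.png',np.hstack([cv2.resize(np.clip(a*1.8,0,255).astype('uint8'),(400,420),interpolation=2),cv2.resize(np.clip(b*1.8,0,255).astype('uint8'),(400,420),interpolation=2)]))
W=z['W']
# polish caps: points above 60 mm
for nm,(x0,x1,y0,y1,z0,z1) in dict(bot=(420,500,-370,-300,55,110),a=(590,660,-360,-300,55,110),b=(590,660,-290,-235,55,110),fin=(360,470,250,350,70,125),walls=(310,510,200,400,40,60),drill=(560,700,170,350,80,100)).items():
    m=(W[...,0]>x0)&(W[...,0]<x1)&(W[...,1]>y0)&(W[...,1]<y1)&(W[...,2]>z0)&(W[...,2]<z1)
    P=W[m];c=cv2.minAreaRect(P[:,:2].astype('float32'))
    print(nm,len(P),P.mean(0).round(),c)
```

```text
x [ 0. -0. -1.] jaw [ 0.305 -0.952  0.   ] -72.24967431686585
bot 30 [ 458. -333.   83.] ((459.56561279296875, -334.0038757324219), (18.893163681030273, 20.94184684753418), 45.810035705566406)
a 30 [ 628. -327.   79.] ((627.9483032226562, -328.927490234375), (18.18147850036621, 16.796661376953125), 80.30864715576172)
b 31 [ 624. -259.   82.] ((625.3458862304688, -259.1623840332031), (17.76039695739746, 19.975364685058594), 82.14534759521484)
fin 48 [413. 299. 105.] ((413.9402770996094, 300.40435791015625), (13.505608558654785, 38.818119049072266), 76.61357879638672)
walls 184 [414. 302.  48.] ((413.2003173828125, 301.32244873046875), (121.38367462158203, 169.77581787109375), 76.54441833496094)
drill 667 [632. 263.  87.] ((629.9085693359375, 262.48638916015625), (146.7285919189453, 100.76851654052734), 83.63228607177734)
```

View pics/crop1.png

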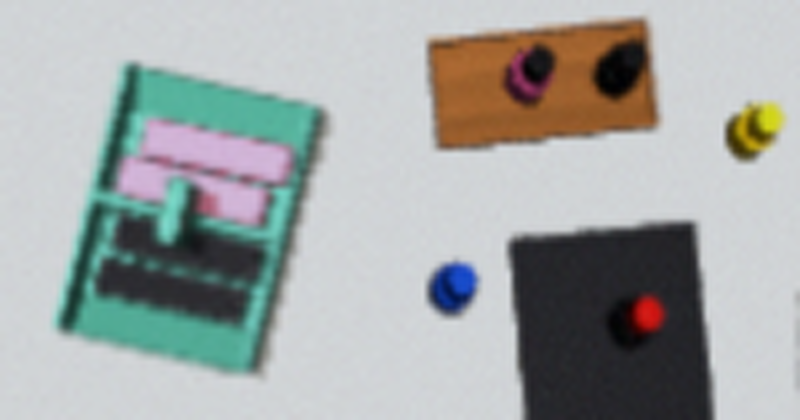

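Call:
send_rows(rows=[268,261,-80,78,1,268,261,-80,78,1,268,261,-80,78,1,268,261,-80,78,1,268,261,-80,78,1,268,261,-80,78,1,268,261,-80,78,1,268,261,-80,78,1,268,261,-80,78,1,268,261,-80,78,1,268,261,-80,78,1,268,261,-80,78,1], force=20)

```text
time: 2.3
position: [459.2, -333.3, 212.1]
ee_rot: [1.579, 1.57, 1.686]
force: [-0.2, 0.6, 0.7]
finger_gap: 87.3
```

Call:
send_rows(rows=[0,-1,-40,0,1,0,-1,-75,0,1,0,-1,-91,0,1,0,-1,-91,0,1,0,-1,-91,0,0,0,-1,-91,0,0,0,-1,-91,0,0,0,-1,-91,0,0,0,-1,-91,0,0,0,-1,-91,0,0,0,-1,-91,0,0,0,-1,-91,0,0], force=20)

```text
time: 3.3
position: [459.2, -334.4, 121.2]
ee_rot: [1.33, 1.571, 1.438]
force: [-0.6, 0.2, -0.9]
finger_gap: 41.7
```

Call:
send_rows(rows=[0,0,0,0,0,0,0,0,0,0,0,0,0,0,0,0,0,0,0,0,0,0,0,0,0,0,0,35,0,0,0,0,70,0,0,0,0,105,0,0,30,22,110,0,0,60,44,110,0,0,90,66,110,0,0,90,66,110,0,0])

```text
time: 4.3
position: [554.3, -261.3, 231.6]
ee_rot: [0.705, 1.566, 0.822]
force: [0.0, 1.0, -0.6]
finger_gap: 20.4
```

Run:
```python
from h import *
s=bot.read_state();print(s['finger_gap'],s['position'],s['force'])
i=cams.camera_info('wrist');im,d=cams.capture('wrist');print(i)
W=cloud('wrist',d,i);np.savez('pics/w1.npz',im=im,d=d,W=W)
cv2.imwrite('pics/w1.png',im)
# bottle caps & rim
m=(W[...,2]>60)&(W[...,2]<95)&(W[...,0]>590);P=W[m]
n,l=cv2.connectedComponents(m.astype('uint8'))
for k in range(1,n):
    if (l==k).sum()>40: print((l==k).sum(),cv2.minAreaRect(W[l==k][:,:2].astype('float32')),W[l==k].mean(0))
for r in nets.masks_of('stand','wrist')[:2]:
    P=W[r['region']];P=P[~np.isnan(P[:,0])];P=P[(P[:,2]<20)];print(r['score'],r['extent'],cv2.minAreaRect(P[:,:2].astype('float32')))
```

```text
20.423705458291654 [ 554.34164201 -261.28933092  231.57270749] [ 0.01482784  1.02780483 -0.64199054]
{'fovy': 69.39369208665772, 'cx': 257.55380985515177, 'cy': 188.80959678101982, 'k1': -0.0585474905127926, 'eye': array([ 544.37997533, -187.66864243,  323.75524943]), 'orientation': array([ 2.87425475, -0.00518512,  0.11732945])}
68 ((773.7355346679688, -116.77483367919922), (2.8232920169830322, 13.697504043579102), 10.416319847106934) [ 773.85685674 -117.6797562    63.26584806]
813 ((777.418212890625, -212.26828002929688), (5.899865627288818, 88.335205078125), 4.689882755279541) [ 777.97455803 -219.83688973   88.58488276]
581 ((622.9312133789062, -257.058837890625), (20.497024536132812, 20.477672576904297), 71.8368148803711) [ 620.96964994 -255.14087002   81.71926197]
0.91 [282.1, 123.6, 349.2, 232.8] ((619.218994140625, -253.8358917236328), (78.58503723144531, 134.9296875), 9.050024032592773)
```

View pics/w1.png

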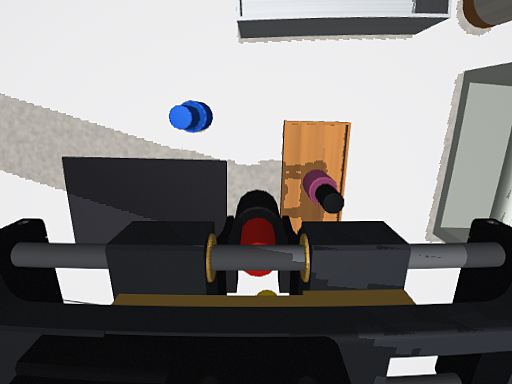

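Call:
send_rows(rows=[32,23,0,0,0,64,46,0,0,0,64,46,0,0,0,64,46,-38,0,0,64,46,-75,0,0,64,46,-98,0,0,64,46,-109,0,0,64,46,-110,0,0,64,46,-110,0,0,64,46,-110,0,0.5,64,46,-110,0,0.5,64,46,-110,0,0.5])

```text
time: 5.4
position: [614.5, -220.9, 121.7]
ee_rot: [0.538, 1.57, 0.649]
force: [-0.5, -0.5, -0.9]
finger_gap: 32.8
```

Call:
send_rows(rows=[0,0,0,0,0.6,0,0,35,0,0.8,0,0,75,0,1,0,0,115,0,1,-201,521,115,70,1,-201,521,115,70,1,-201,521,115,70,1,-201,521,115,70,1,-201,521,115,70,1,-201,521,115,70,1,-201,521,115,70,1,-201,521,115,70,1])

```text
time: 6.4
position: [493.6, 91.8, 237.1]
ee_rot: [-0.654, 1.57, 0.463]
force: [0.5, -0.1, 0.7]
finger_gap: 87.1
```

Run:
```python
from h import *
im,d=cams.capture('top');W=cloud('top',d)
m=(W[...,2]>55)&(W[...,2]<110)&(W[...,0]>560)&(W[...,0]<680)&(W[...,1]<-190)&(W[...,1]>-370)
n,l=cv2.connectedComponents(m.astype('uint8'))
for k in range(1,n):
    q=l==k
    if q.sum()>5: print(q.sum(),W[q].mean(0).round(),im[q].mean(0).round())
s=bot.read_state();print(s['position'],s['joint_pos'].round(2))
```

```text
34 [ 625. -258.   80.] [18. 16. 28.]
30 [ 628. -327.   79.] [10. 11. 14.]
32 [ 615. -220.   82.] [ 8. 11. 77.]
[490.46879794 100.56843709 237.60352983] [ 0.51  0.19 -0.87  1.82  0.15  1.2   0.73]
```

Call:
send_rows(rows=[-77,200,0,12.6,1,-77,200,0,12.6,1,-77,200,0,12.6,1,-77,200,0,12.6,1,-77,200,0,12.6,1,-77,200,0,12.6,1,-77,200,0,12.6,1,-77,200,0,12.6,1])

```text
time: 7.12
position: [413.0, 301.4, 237.8]
ee_rot: [0.196, 1.567, 1.554]
force: [0.4, -0.6, -0.2]
finger_gap: 87.3
```

Run:
```python
from h import *
i=cams.camera_info('wrist');im,d=cams.capture('wrist')
W=cloud('wrist',d,i)
s=bot.read_state();print(s['position'],s['joint_pos'].round(2));M=rot(s['ee_rot']);print('jaw',np.degrees(np.arctan2(M[1,2],M[0,2])))
cv2.imwrite('pics/w2.png',im)
for nm,z0,z1 in(('fin',70,125),('walls',38,60)):
  m=(abs(W[...,0]-413)<90)&(abs(W[...,1]-300)<110)&(W[...,2]>z0)&(W[...,2]<z1)
  m&=im[...,1].astype(int)>im[...,2].astype(int)*1.2
  P=W[m];print(nm,len(P),P.mean(0).round(),cv2.minAreaRect(P[:,:2].astype('float32')))
```

```text
[413.79952464 300.1924034  237.66761508] [ 0.19  0.25 -1.01  1.79  0.23  1.22  0.47]
jaw 77.67062386022744
fin 747 [407. 305. 108.] ((410.43505859375, 304.01702880859375), (12.20610237121582, 40.07932662963867), 76.85205841064453)
walls 2352 [405. 307.  48.] ((406.41790771484375, 305.2057800292969), (118.33992004394531, 161.44973754882812), 76.96051025390625)
```

View pics/w2.png

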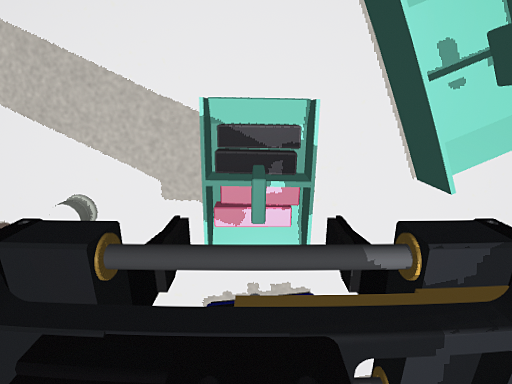

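Call:
send_rows(rows=[-2,2,0,-0.8,0.6,-2,2,-20,-0.8,0.6,-2,2,-40,-0.8,0.5,-2,2,-60,-0.8,0.5,-2,2,-80,-0.8,0.5,-2,2,-93,-0.8,0.5,-2,2,-97,-0.8,0.5,-2,2,-97,-0.8,0,-2,2,-97,-0.8,0,-2,2,-97,-0.8,0,-2,2,-97,-0.8,0,-2,2,-97,-0.8,0], force=30)

```text
time: 8.17
position: [412.2, 302.4, 141.4]
ee_rot: [-0.148, 1.567, 1.193]
force: [0.2, -0.7, -0.3]
finger_gap: 17.8
```

Call:
send_rows(rows=[0,0,0,0,0,0,0,0,0,0,0,0,0,0,0,0,0,25,0,0,0,0,55,2,0,0,0,85,4,0,20,-6,112,7,0,50,-15,112,7,0,80,-24,112,7,0,90,-27,112,7,0,90,-27,112,7,0,90,-27,112,7,0], force=30)

```text
time: 9.17
position: [501.9, 275.1, 252.5]
ee_rot: [0.421, 1.567, 1.884]
force: [-0.4, 1.1, -2.6]
finger_gap: 11.9
```

```bash
cat > look.py <<'E'
from h import *
import sys
im,d=cams.capture('scene');np.savez('pics/s.npz',im=im,W=cloud('scene',d))
x0,x1,y0,y1=map(int,sys.argv[2:6])
c=im[y0:y1,x0:x1];k=min(800/c.shape[1],600/c.shape[0]);cv2.imwrite(f'pics/{sys.argv[1]}.png',cv2.resize(np.clip(c*1.5,0,255).astype('uint8'),None,fx=k,fy=k,interpolation=2))
s=bot.read_state();M=rot(s['ee_rot']);print(s['position'].round(1),'jaw',np.degrees(np.arctan2(M[1,2],M[0,2])).round(1),'gap',s['finger_gap'].round(1),'F',s['force'].round(1),'T',s['wrist_torque'].round(2),s['joint_pos'].round(2))
E
python3 look.py s1 200 420 60 230
```

```text
Traceback (most recent call last):
  File "look.py", line 6, in <module>
    s=bot.read_state();M=rot(s['ee_rot']);print(s['position'].round(1),'jaw',np.degrees(np.arctan2(M[1,2],M[0,2])).round(1),'gap',s['finger_gap'].round(1),'F',s['force'].round(1),'T',s['wrist_torque'].round(2),s['joint_pos'].round(2))
                                                                                                                                  ^^^^^^^^^^^^^^^^^^^^^
AttributeError: 'float' object has no attribute 'round'
```

View pics/s1.png

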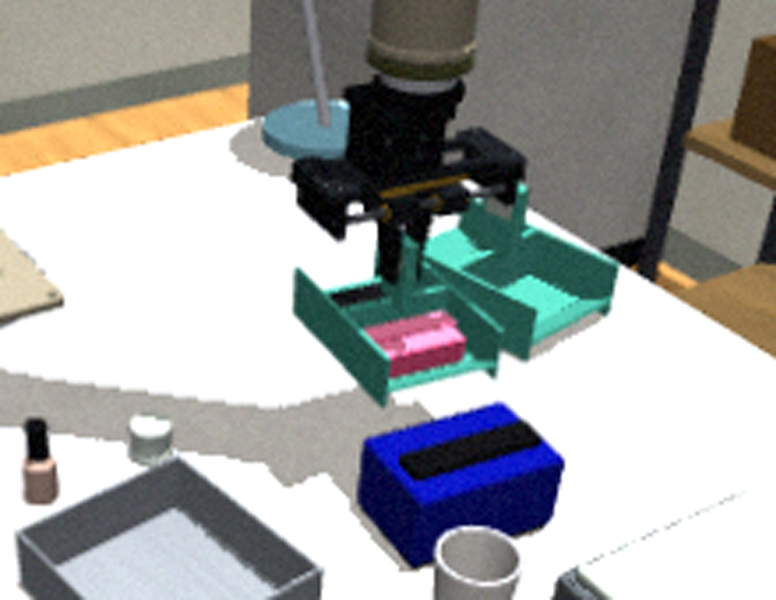

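Call:
send_rows(rows=[0,0,-18,0,0,0,0,-24,0,0,0,0,-30,0,0,0,0,-36,0,0,-4,0.5,-41,0,0,-8,1,-46,0,0,-10,1,-51,0,0,-10,1,-56,0,0,-10,1,-60,0,0,-10,1,-64,0,0,-10,1,-64,0,0,-10,1,-64,0,0], force=30)

```text
time: 10.22
position: [487.4, 278.5, 189.2]
ee_rot: [1.268, 1.564, 2.736]
force: [-18.2, -1.7, 10.7]
finger_gap: 11.9
```

```bash
sed -i "s/s\['finger_gap'\].round(1)/round(s['finger_gap'],1)/" look.py; python3 look.py s2 200 420 60 230
python3 - <<'E'
import numpy as np,cv2
z=np.load('pics/s.npz');W=z['W'];im=z['im'].astype(int)
P0=np.array([492,276.]);h=np.array([-.994,.111])
r=W[...,:2]-P0; H=r@h; Y=r@np.array([-.111,-.994]); Z=W[...,2]
m=(abs(H)<160)&(abs(Y)<70)&(Z>5)&(im[...,1]>1.3*im[...,2])&(im[...,0]<im[...,1]*1.2)
for lo,hi in((-62,-50),(50,62)):
  q=m&(Y>lo)&(Y<hi);p=np.c_[H[q],Z[q]]
  if len(p)>10: print(len(p),cv2.minAreaRect(p.astype('float32')))
E
```

```text
[487.4 278.5 189.2] jaw 84.1 gap 12.3 F [-18.8  -0.7  11.3] T [-0.3   3.58 -0.14] [ 0.17  0.44 -0.95  1.72  0.37  1.19  0.59]
217 ((-38.386295318603516, 154.1563720703125), (165.72303771972656, 207.8050537109375), 84.06058502197266)
365 ((16.262371063232422, 255.46568298339844), (417.9812316894531, 218.60122680664062), 72.21279907226562)
```

View pics/s2.png

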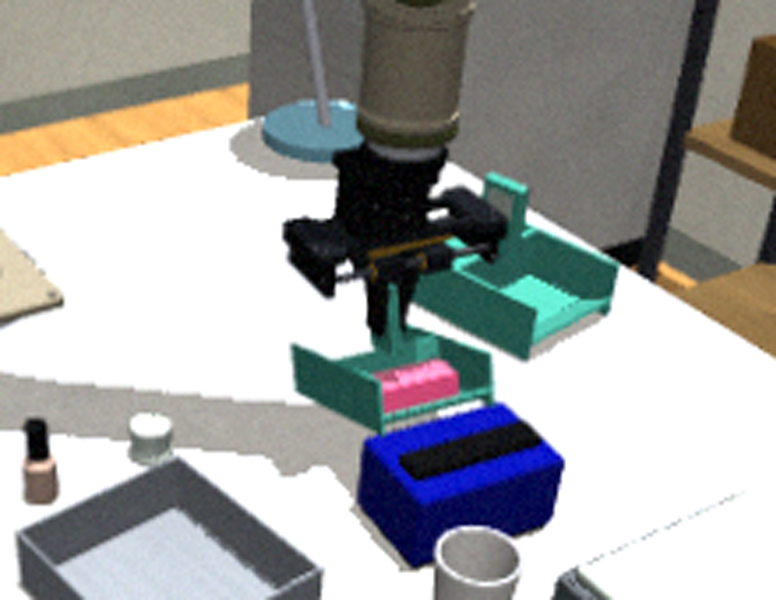

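Call:
send_rows(rows=[2,0,-3,0,0,4,0,-6,0,0,4,0,-9,0,0,4,0,-11,0,0,4,0,-11,0,0,4,0,-11,0,0], force=18)

```text
time: 10.77
position: [488.4, 279.6, 178.3]
ee_rot: [1.523, 1.56, 2.994]
force: [-13.2, -1.7, 5.5]
finger_gap: 12.2
```

```bash
python3 look.py s3 250 360 120 205
python3 - <<'E'
import numpy as np,cv2
z=np.load('pics/s.npz');W=z['W'];im=z['im'].astype(int)
# pink clean block top + mint bits near the gripper
P0=np.array([488,278.]);h=np.array([-.994,.111])
r=W[...,:2]-P0; H=r@h; Y=r@np.array([-.111,-.994]); Z=W[...,2]
m=(im[...,2]>1.3*im[...,1])&(abs(H)<130)&(abs(Y)<62)&(Z>40)
p=np.c_[H[m],Z[m]];print('pink',len(p),cv2.minAreaRect(p.astype('float32')))
m=(im[...,1]>1.3*im[...,2])&(im[...,0]<1.2*im[...,1])&(abs(H)<130)&(abs(Y)<64)&(Z>5)&(Z<190)
for a in range(-63,64,9):
  q=m&(Y>=a)&(Y<a+9)
  if q.sum()>8: 
    p=np.c_[H[q],Z[q]];print(a,len(p),p.min(0).round(),p.max(0).round(),cv2.fitLine(p.astype('float32'),cv2.DIST_L1,0,.01,.01).ravel().round(2))
E
```

```text
[488.4 279.6 178.3] jaw 84.3 gap 12.3 F [-13.4  -1.8   5.5] T [-0.14  2.61  0.  ] [ 0.16  0.46 -0.94  1.72  0.39  1.17  0.59]
pink 482 ((-39.794525146484375, 181.60720825195312), (239.7935028076172, 109.96646881103516), 74.20112609863281)
-63 168 [-102.   54.] [ 52. 128.] [  0.96  -0.28 -48.52  97.12]
-54 24 [-100.   64.] [ 48. 102.] [  0.98  -0.17 -40.28  89.28]
-45 24 [-100.   79.] [ -2. 188.] [ 1.000e+00 -8.000e-02 -6.061e+01  9.218e+01]
-36 25 [-100.   79.] [ -5. 187.] [  0.99  -0.11 -95.68  96.44]
-27 30 [-100.   79.] [ -6. 188.] [  0.22  -0.97 -33.22 165.96]
-18 31 [-95.  77.] [ -4. 188.] [ 2.0000e-02  1.0000e+00 -1.2880e+01  1.0542e+02]
-9 45 [-98.  77.] [  2. 153.] [  0.45   0.89 -15.09 118.69]
0 74 [-98.  76.] [ 13. 157.] [ 7.000e-02  1.000e+00 -1.417e+01  7.987e+01]
9 42 [-97.  79.] [  7. 189.] [ 3.0000e-02 -1.0000e+00 -1.2250e+01  1.6338e+02]
18 24 [-99.  77.] [ 11. 187.] [ 6.0000e-02  1.0000e+00 -1.1900e+01  1.0794e+02]
27 15 [-98.  75.] [ -8. 186.] [ 1.000e+00 -1.000e-02 -9.330e+00  9.009e+01]
36 15 [-101.   80.] [ -2. 189.] [  0.64   0.76 -68.31 107.12]
54 348 [-103.   17.] [ 66. 129.] [ 0.9  -0.44 37.73 47.27]
```

View pics/s3.png

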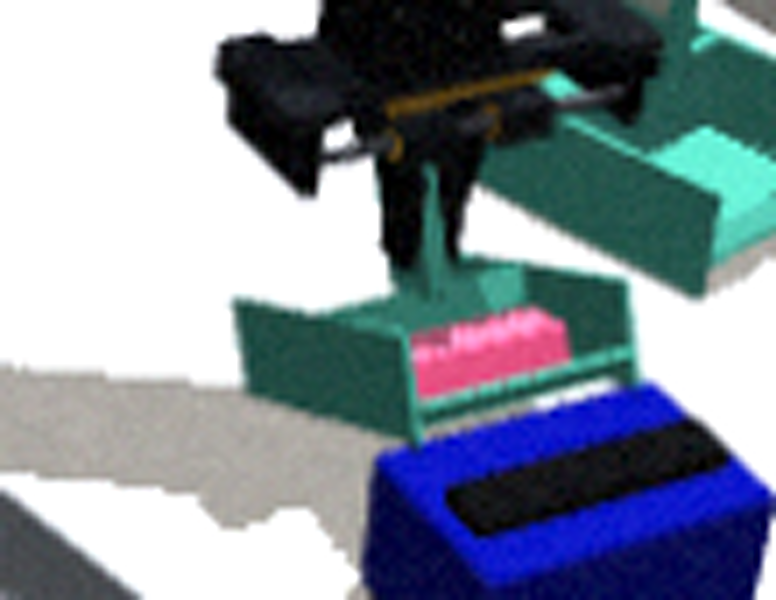

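Call:
send_rows(rows=[4,0,-1,0,0,8,-1,-2,0,0,12,-1,-4,0,0,16,-2,-5,0,0,20,-2,-6,0,0,20,-2,-6,0,0,20,-2,-6,0,0], force=18)

```text
time: 11.4
position: [504.3, 279.7, 172.2]
ee_rot: [1.572, 1.553, 3.047]
force: [-16.2, 1.3, 4.9]
finger_gap: 11.9
```

```bash
cat > tilt.py <<'E'
from h import *
import sys
# fit the caddy side wall facing the scene camera: plane search along caddy y
s=bot.read_state();M=rot(s['ee_rot']);y=M[:2,2]
if y@np.array([-.3,1])<0: y=-y
hh=np.array([-y[1],y[0]]) if 0 else np.array([y[1],-y[0]])
if len(sys.argv)<2 or sys.argv[1]!='+': hh=-hh if hh[0]>0 else hh
im,d=cams.capture('scene');W=cloud('scene',d);im=im.astype(int);np.savez('pics/s.npz',im=im.astype('uint8'),W=W)
r=W[...,:2]-s['position'][:2];H=r@hh;Y=r@y;Z=W[...,2]-(s['position'][2]-51)
m=(im[...,1]>1.3*im[...,2])&(im[...,0]<1.2*im[...,1])&(abs(H)<150)&(abs(Y)<75)&(Z<75)&(Z>-135)
yy=np.histogram(Y[m],bins=np.arange(-75,76,5));k=yy[0][:7].argmax();c=yy[1][k]+2.5
q=m&(abs(Y-c)<7)
n,l,st,_=cv2.connectedComponentsWithStats(q.astype('uint8'));q=l==1+st[1:,4].argmax()
p=np.c_[H[q],Z[q]].astype('float32');print('wallY',c,'n',len(p),'rect(h,z rel grip)',cv2.minAreaRect(p),'minmax',p.min(0),p.max(0))
print('pos',s['position'].round(1),'jaw',np.degrees(np.arctan2(M[1,2],M[0,2])).round(1),'gap',round(s['finger_gap'],1),'F',s['force'].round(1),'h',hh.round(2))
E
python3 tilt.py
```

```text
wallY -57.5 n 363 rect(h,z rel grip) ((-10.730228424072266, -49.674171447753906), (50.43251037597656, 175.1130828857422), 58.744590759277344) minmax [ -95.3598  -114.05453] [69.3489  16.97091]
pos [504.3 279.7 172.2] jaw 84.5 gap 11.9 F [-16.2   1.3   4.9] h [-1.   0.1]
```

Call:
send_rows(rows=[-5,0,15,0,0,-25,2,28,0,0,-55,5,28,0,0,-85,8,28,0,0,-85,8,18,0,0,-85,8,6,0,0,-85,8,-5,0,0,-85,8,-16,0,0,-85,8,-28,0,0,-85,8,-38,0,0,-85,8,-44,0,0,-85,8,-44,0,0], force=8)

```text
time: 12.45
position: [420.0, 287.4, 126.7]
ee_rot: [1.569, 1.552, 3.042]
force: [-0.5, -0.6, -3.4]
finger_gap: 11.9
```

```bash
python3 tilt.py
```

```text
wallY -62.5 n 296 rect(h,z rel grip) ((-4.420936584472656, -41.93492126464844), (51.88230514526367, 171.07394409179688), 86.45813751220703) minmax [-90.393234 -73.11082 ] [ 80.6519    -13.7474785]
pos [420.  287.4 126.7] jaw 84.4 gap 11.9 F [-0.5 -0.6 -3.4] h [-1.   0.1]
```

Call:
send_rows(rows=[0,0,-5,0,0,0,0,-6,0,0,0,0,-6,0,0.25,0,0,-6,0,0.25,0,0,-6,0,0.25,4,0,15,0,0.25,4,0,38,0,0.25,4,0,38,0,0.25,4,0,38,0,0.25,4,0,38,0,0.25])

```text
time: 13.33
position: [423.2, 287.2, 164.6]
ee_rot: [1.615, 1.551, 3.088]
force: [-0.2, 0.5, -0.4]
finger_gap: 21.7
```

```bash
python3 tilt.py
python3 - <<'E'
from h import *
z=np.load('pics/s.npz');W=z['W'];im=z['im'].astype(int)
m=(abs(W[...,0]-424)<100)&(abs(W[...,1]-288)<75)&(W[...,2]>8)
g=m&(im[...,1]>1.3*im[...,2])&(W[...,2]<55);p=W[g][:,:2].astype('float32');print('mint',cv2.minAreaRect(p))
g=m&(im[...,2]>1.3*im[...,1]);print('pink',g.sum(),W[g].mean(0),W[g].min(0),W[g].max(0))
im,d=cams.capture('top');W=cloud('top',d);im=im.astype(int)
m=(abs(W[...,0]-424)<110)&(abs(W[...,1]-288)<85)&(W[...,2]>5)&(W[...,2]<60)&(im[...,1]>1.3*im[...,2]);print('mint top',cv2.minAreaRect(W[m][:,:2].astype('float32')))
E
```

```text
wallY -57.5 n 308 rect(h,z rel grip) ((1.066650390625, -84.90470886230469), (170.02870178222656, 53.0196418762207), 0.02500027045607567) minmax [ -83.94454 -111.43023] [ 86.07612 -58.36601]
pos [423.2 287.2 164.6] jaw 84.4 gap 21.7 F [-0.2  0.5 -0.4] h [-1.   0.1]
mint ((423.4253234863281, 286.1860656738281), (122.1180419921875, 173.3353271484375), 84.67335510253906)
pink 560 [447.99482261 275.4153612  122.864901  ] [364.7127985  218.62094531   8.60304207] [478.21276013 362.38251049 276.91972766]
mint top ((425.9554748535156, 290.93670654296875), (95.33732604980469, 192.83819580078125), 69.26853942871094)
```

Call:
send_rows(rows=[0,0,0,0,0,0,0,0,0,0,0,0,0,0,0,0,0,0,0,0,0,0,30,0,0,0,0,62,0,0,0,0,95,0,0,20,-3,102,0,0,50,-8,102,-1,0,84,-13,98,-1,0,84,-13,98,-1,0,84,-13,98,-1,0], force=20)

```text
time: 14.43
position: [508.2, 272.9, 260.6]
ee_rot: [1.636, 1.548, 3.089]
force: [-0.2, 0.3, -3.4]
finger_gap: 11.6
```

```bash
python3 tilt.py
```

```text
wallY -62.5 n 383 rect(h,z rel grip) ((-3.744842529296875, -84.10487365722656), (51.68412780761719, 170.32249450683594), 87.11962890625) minmax [ -89.71515 -110.5035 ] [ 82.3751   -55.164486]
pos [508.2 272.9 260.6] jaw 83.3 gap 11.6 F [-0.2  0.3 -3.4] h [-0.99  0.12]
```

Call:
send_rows(rows=[0,0,-5,0,0,-4,0,-9,0,0,-8.5,1,-12,0,0,-12.5,1,-16,0,0,-16.5,2,-20,0,0,-20,2,-24,0,0,-24,3,-28,0,0,-30,3,-37,0,0,-36,4,-47,0,0,-41,5,-57,0,0,-42,5,-59,0,0,-42,5,-59,0,0], force=20)

```text
time: 15.48
position: [464.0, 278.7, 201.1]
ee_rot: [1.668, 1.546, 3.125]
force: [-0.2, -0.5, -3.1]
finger_gap: 11.7
```

```bash
python3 tilt.py
```

```text
wallY -62.5 n 330 rect(h,z rel grip) ((-4.74267578125, -83.4056396484375), (51.2305908203125, 170.0565185546875), 87.32322692871094) minmax [ -90.304115 -110.15417 ] [ 80.39855 -55.25407]
pos [464.  278.7 201.1] jaw 83.5 gap 11.7 F [-0.2 -0.5 -3.1] h [-0.99  0.11]
```

Run:
```python
from h import *
z=np.load('pics/s.npz')
for n in('scene','top'):
  if n=='scene': W,im=z['W'],z['im'].astype(int)
  else:
    im,d=cams.capture('top');W=cloud('top',d);im=im.astype(int)
  b=(im[...,0]>2*im[...,1])&(im[...,0]>2*im[...,2])&(abs(W[...,0]-630)<90)&(abs(W[...,1]-260)<100)
  t=b&(W[...,2]>75)
  print(n,'topz',np.median(W[t][:,2]),np.percentile(W[t][:,2],[5,95]))
  for y in(215,235,255,275,295,315):
    q=W[b&(abs(W[...,1]-y)<6)]
    print(y,[ (int(x),int(zz)) for x,_,zz in q[q[:,0].argsort()][:6]])
  P=W[(abs(W[...,0]-420)<40)&(abs(W[...,1]-120)<40)];print('table z',np.nanmedian(P[:,2]))
```

```text
scene topz 82.29351473410361 [77.10895701 91.87334742]
215 [(582, 83), (583, 82), (585, 81), (585, 82), (587, 82), (588, 80)]
235 [(584, 82), (585, 82), (586, 80), (586, 82), (589, 80), (589, 82)]
255 [(586, 82), (586, 82), (589, 86), (590, 82), (590, 84), (594, 82)]
275 [(586, 81), (588, 81), (592, 82), (593, 86), (595, 84), (596, 83)]
295 [(589, 82), (591, 82), (592, 82), (594, 81), (594, 83), (597, 83)]
315 [(595, 83), (598, 82), (602, 83), (604, 83), (608, 85), (608, 83)]
table z 536.9813465945095
top topz 82.30127193695716 [76.19198173 91.08457111]
215 [(575, 86), (576, 80), (578, 68), (579, 87), (580, 77), (581, 73)]
235 [(575, 85), (577, 74), (580, 78), (580, 77), (582, 69), (583, 87)]
255 [(581, 74), (581, 70), (582, 69), (584, 77), (585, 75), (585, 72)]
275 [(582, 69), (582, 67), (583, 85), (585, 75), (585, 71), (588, 81)]
295 [(585, 74), (585, 72), (586, 65), (587, 87), (587, 86), (588, 76)]
315 [(595, 84), (596, 76), (598, 88), (598, 86), (600, 78), (602, 86)]
table z 564.827337300922
```

Call:
send_rows(rows=[0,0,38,0,0,10,-1,63,0,0,40,-4,63,0,0,52,-5,60,0,0,52,-5,46,0,0,44,-4,39.5,0,0,36,-3,32,0,0,28,-2,24,0,0,22,-1.5,16,0,0,16,-1,7,0,0,12,-0.5,-1,0,0,12,-0.5,-1,0,0], force=20)

```text
time: 16.58
position: [475.2, 278.4, 199.5]
ee_rot: [1.674, 1.545, 3.131]
force: [-4.4, -1.0, 1.1]
finger_gap: 12.0
```

```bash
python3 tilt.py
```

```text
wallY -57.5 n 354 rect(h,z rel grip) ((-37.37917709350586, -74.31459045410156), (50.09124755859375, 172.44100952148438), 61.33380126953125) minmax [-121.658066 -131.7551  ] [ 43.14591  -15.435172]
pos [475.2 278.4 199.5] jaw 83.5 gap 12.0 F [-4.4 -1.   1.1] h [-0.99  0.11]
```

Call:
send_rows(rows=[-2,0,-4,0,0,-4,0.5,-8,0,0,-5,0.5,-12,0,0,-5,0.5,-12,0,0,-8,1,20,0,0,-8,1,55,0,0,-8,0,88,0,0,5,-33,88,2,0,20,-70,88,4,0,35,-105,88,6,0,50,-140,88,8,0,50,-140,88,8,0], force=25)

```text
time: 17.63
position: [529.4, 129.0, 287.0]
ee_rot: [1.816, 1.546, -2.88]
force: [1.3, -4.0, -3.1]
finger_gap: 11.7
```

```bash
python3 tilt.py
```

```text
wallY -62.5 n 495 rect(h,z rel grip) ((-37.83397674560547, -71.20220947265625), (49.52483367919922, 174.42349243164062), 58.753662109375) minmax [-122.03266 -134.22871] [41.152493  -7.9178114]
pos [529.4 129.  287. ] jaw 90.9 gap 11.7 F [ 1.3 -4.  -3.1] h [-1.   -0.02]
```

Call:
send_rows(rows=[20,-38,0,3,0,40,-76,0,5,0,60,-114,0,8,0,76,-149,0,8,0,76,-149,0,8,0,76,-149,0,8,0,76,-149,0,8,0], force=25)

```text
time: 18.27
position: [603.8, -15.6, 286.6]
ee_rot: [1.678, 1.545, -2.878]
force: [-0.4, 1.9, -2.9]
finger_gap: 11.7
```

```bash
python3 tilt.py;python3 look.py s4 170 330 110 290
```

```text
wallY -62.5 n 618 rect(h,z rel grip) ((-35.95172882080078, -73.18167114257812), (51.133338928222656, 173.53411865234375), 60.26299285888672) minmax [-121.00144 -134.56058] [ 43.53598  -10.241827]
pos [603.8 -15.6 286.6] jaw 99.0 gap 11.7 F [-0.4  1.9 -2.9] h [-0.99 -0.16]
[603.5 -14.  287.2] jaw 99.1 gap 11.7 F [ 0.2  1.  -2.4] T [ 0.13 -0.03 -0.02] [ 0.63  0.45 -0.92  1.47  0.36  1.42  1.43]
```

View pics/s4.png

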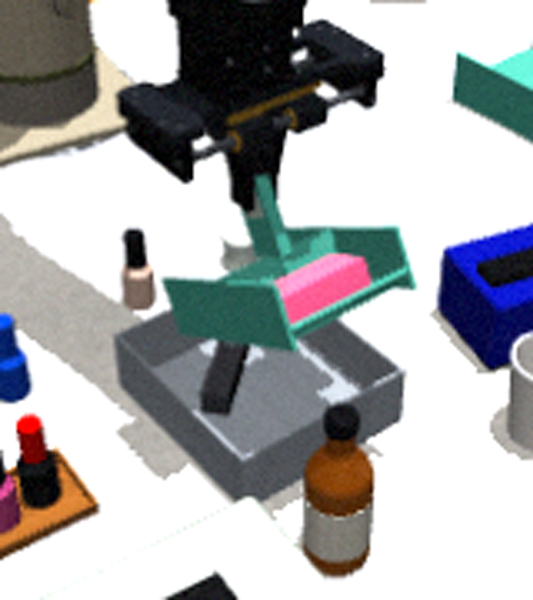

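Run:
```python
from h import *
for n in('scene','top'):
  im,d=cams.capture(n);W=cloud(n,d)
  for l in('used1','clean1'):
    for r in nets.masks_of(l,n)[:5]:
      if r['score']<.25: continue
      m=r['region'];P=W[m];P=P[~np.isnan(P[:,0])]
      print(n,l,round(r['score'],2),np.round(r['extent']),len(P),np.median(P,0).round(),'z',np.percentile(P[:,2],[5,95]).round(),np.median(im[m],0))
```

```text
scene used1 0.66 [229. 212. 244. 232.] 239 [577. -39.  29.] z [ 5. 32.] [34. 31. 31.]
scene clean1 0.59 [256. 185. 276. 206.] 306 [684.  -0. 185.] z [176. 193.] [100.  64. 171.]
scene clean1 0.33 [134. 251. 149. 276.] 306 [ 637. -330.   49.] z [11. 90.] [11. 10. 10.]
scene clean1 0.3 [129. 245. 200. 291.] 982 [ 637. -285.    6.] z [ 3. 14.] [ 33.  80. 133.]
top used1 0.73 [324. 177. 331. 185.] 63 [ 612. -216.   56.] z [23. 90.] [ 6.  8. 31.]
top used1 0.68 [182. 161. 224. 193.] 1087 [624. 260.  81.] z [43. 95.] [85. 17. 14.]
top used1 0.5 [266. 177. 271. 181.] 27 [583.  15. 139.] z [136. 144.] [19. 17. 16.]
top clean1 0.4 [215. 133. 234. 153.] 247 [763. 182.  41.] z [ 2. 88.] [77.  77.5 77. ]
```

Run:
```python
from h import *
im,d=cams.capture('scene');W=cloud('scene',d)
r=nets.masks_of('used1','scene')[0];m=r['region'];P=W[m];P=P[P[:,2]>20]
c,s,a=cv2.minAreaRect(P[:,:2].astype('float32'));print(c,s,a)
h=np.array([-.988,-.156]);y=np.array([-.156,.988])
q=(cv2.boxPoints((c,s,a))-[601,-16]);print(np.c_[q@h,q@y].round())
# bin rim
R_=max(nets.masks_of('bin','scene'),key=lambda r:r['score'])['region'];Q=W[R_];Q=Q[(Q[:,2]>50)&(Q[:,2]<68)]
q=Q[:,:2]-[601,-16];print('rim h',np.percentile(q@h,[1,99]),'y',np.percentile(q@y,[1,99]))
```

```text
(596.5443725585938, -48.8552131652832) (33.645957946777344, 131.35743713378906) 58.938804626464844
[[ 71.  -2.]
 [-30. -87.]
 [-52. -61.]
 [ 49.  23.]]
rim h [-95.26546409  96.40046107] y [-85.5174095   85.04674529]
```

Call:
send_rows(rows=[-2,0,-25,0,0,-5,-1,-50,0,0,-5,-1,-60,0,0,-5,-1,-65,0,0,-5,-1,-70,0,0,-5,-1,-72,0,0,-5,-1,-72,0,0], force=16)

```text
time: 19.4
position: [599.2, -16.7, 215.8]
ee_rot: [1.734, 1.546, -2.822]
force: [1.0, 0.1, -2.1]
finger_gap: 11.9
```

```bash
python3 tilt.py
```

```text
wallY -62.5 n 554 rect(h,z rel grip) ((-31.92096710205078, -74.9088363647461), (51.76298904418945, 178.23634338378906), 62.37434005737305) minmax [-121.2672  -132.96648] [ 54.915363 -14.789666]
pos [599.2 -16.7 215.8] jaw 99.0 gap 11.9 F [ 1.   0.1 -2.1] h [-0.99 -0.16]
```

Call:
send_rows(rows=[-2,0,-4,0,0,-5,-1,-8,0,0,-10,-2,-11,0,0,-10,-2,-11,0,0], force=16)

```text
time: 19.78
position: [590.1, -17.9, 206.9]
ee_rot: [1.79, 1.551, -2.765]
force: [2.1, 2.0, 6.2]
finger_gap: 11.9
```

```bash
python3 tilt.py
```

```text
wallY -62.5 n 534 rect(h,z rel grip) ((-36.232696533203125, -72.44178771972656), (50.69472122192383, 176.60498046875), 60.476322174072266) minmax [-121.93075 -128.0758 ] [50.373787 -9.531336]
pos [590.1 -17.9 206.9] jaw 99.1 gap 11.9 F [2.1 2.  6.2] h [-0.99 -0.16]
```

Call:
send_rows(rows=[-7,-1,-3,0,0,-14,-2,-3,0,0,-21,-3,-3,0,0,-28,-4.5,-3,0,0,-35,-5.5,-4,0,0,-42,-6.5,-5,0,0,-42,-6.5,-5,0,0], force=16)

```text
time: 20.42
position: [549.8, -24.5, 205.3]
ee_rot: [2.085, 1.557, -2.47]
force: [1.1, -1.1, 18.8]
finger_gap: 11.6
```

```bash
python3 tilt.py; python3 look.py s5 170 330 110 290
```

```text
wallY -62.5 n 514 rect(h,z rel grip) ((-58.06919479370117, -52.00634002685547), (48.93954849243164, 174.232421875), 42.4898567199707) minmax [-133.5746  -125.49453] [15.214217 25.578804]
pos [549.8 -24.5 205.3] jaw 99.0 gap 11.6 F [ 1.1 -1.1 18.8] h [-0.99 -0.16]
[550.1 -24.4 205.3] jaw 99.0 gap 12.2 F [-0.2 -0.6 20.6] T [0.03 0.13 0.01] [ 0.73  0.39 -0.93  1.72  0.34  1.21  1.44]
```

View pics/s5.png

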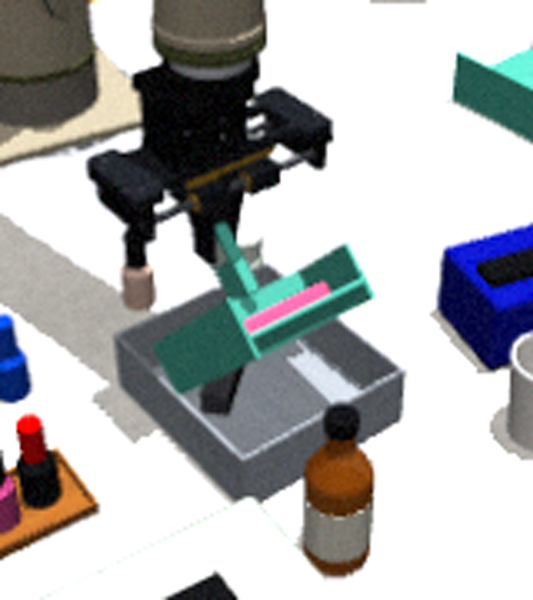

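Call:
send_rows(rows=[-6,-1,-4,0,0,-12,-2,-5,0,0,-18,-3,-7,0,0,-24,-4,-9,0,0,-30,-5,-11,0,0,-36,-6,-13,0,0,-40,-6.5,-15,0,0,-40,-6.5,-15,0,0], force=16)

```text
time: 21.18
position: [510.1, -30.8, 191.7]
ee_rot: [2.221, 1.557, -2.334]
force: [-3.0, 0.1, 11.6]
finger_gap: 12.0
```

```bash
python3 tilt.py; python3 look.py s6 170 330 110 290
```

```text
wallY -62.5 n 525 rect(h,z rel grip) ((-71.11593627929688, -24.255294799804688), (51.813232421875, 174.35491943359375), 22.141849517822266) minmax [-126.34342 -107.60511] [-14.751377  61.65916 ]
pos [510.1 -30.8 191.7] jaw 99.0 gap 12.0 F [-3.   0.1 11.6] h [-0.99 -0.16]
[510.4 -30.7 191.7] jaw 99.0 gap 11.8 F [-3.5 -0.4 10.5] T [0.34 0.79 0.08] [ 0.81  0.31 -0.96  1.84  0.29  1.15  1.48]
```

View pics/s6.png

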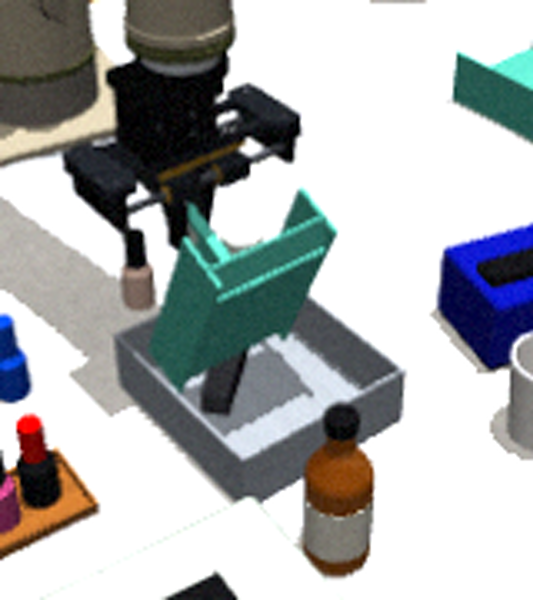

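Call:
send_rows(rows=[0,0,0,0,0,0,0,0,0,0,0,0,12,0,0,8,1,25,0,0,15,2,35,0,0,15,2,45,0,0,15,2,45,0,0,15,2,45,0,0], force=45)

```text
time: 21.95
position: [525.1, -28.8, 237.0]
ee_rot: [2.224, 1.557, -2.331]
force: [0.3, -0.3, -4.7]
finger_gap: 11.5
```

```bash
python3 tilt.py
python3 - <<'E'
from h import *
for n in('scene','top'):
  im,d=cams.capture(n);W=cloud(n,d)
  for r in nets.masks_of('used1',n)[:5]:
      if r['score']<.25: continue
      m=r['region'];P=W[m];P=P[~np.isnan(P[:,0])]
      print(n,round(r['score'],2),np.round(r['extent']),len(P),np.median(P,0).round(),'z',np.percentile(P[:,2],[5,95]).round(),np.median(im[m],0))
  if n=='top': np.save('pics/top_now.npy',im); c=im[130:230,220:320];cv2.imwrite('pics/t7.png',cv2.resize(np.clip(c*1.8,0,255).astype('uint8'),(600,600),interpolation=2))
E
```

```text
wallY -62.5 n 583 rect(h,z rel grip) ((-71.554443359375, -25.896705627441406), (51.35552215576172, 175.04135131835938), 21.610376358032227) minmax [-124.67115  -112.241905] [-17.403606  62.97985 ]
pos [525.1 -28.8 237. ] jaw 99.0 gap 11.5 F [ 0.3 -0.3 -4.7] h [-0.99 -0.16]
scene 0.78 [231. 206. 249. 232.] 254 [574. -34.  30.] z [ 9. 33.] [34.  31.5 30. ]
scene 0.44 [216. 214. 235. 224.] 70 [543. -65.  30.] z [22. 38.] [28.5 27.  24. ]
```

View pics/t7.png

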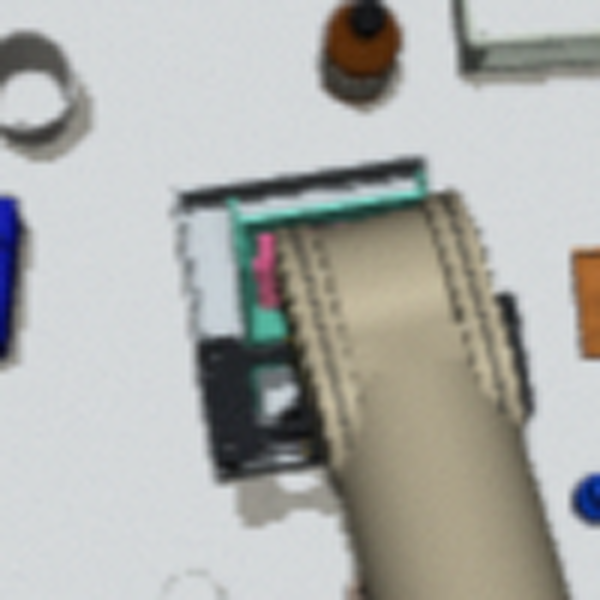

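Call:
send_rows(rows=[0,0,20,0,0,0,0,42,0,0,-10,-30,42,-1,0,-22,-65,42,-2,0,-34,-100,42,-3,0,-46,-137,42,-4,0,-58,-174,42,-4.3,0,-71,-211,42,-4.3,0,-83,-248,42,-4.3,0,-95,-280,42,-4.3,0,-100,-299,42,-4.3,0,-100,-299,42,-4.3,0], force=45)

```text
time: 23.2
position: [422.0, -333.1, 277.2]
ee_rot: [2.111, 1.555, -2.527]
force: [0.6, -0.9, -3.3]
finger_gap: 11.2
```

```bash
python3 tilt.py
python3 - <<'E'
from h import *
im,d=cams.capture('scene');W=cloud('scene',d)
for l in('used1','clean1'):
  for r in nets.masks_of(l,'scene')[:5]:
      if r['score']<.25: continue
      m=r['region'];P=W[m];P=P[~np.isnan(P[:,0])]
      print(l,round(r['score'],2),np.round(r['extent']),len(P),np.median(P,0).round(),'z',np.percentile(P[:,2],[5,95]).round(),np.median(im[m],0))
print(bot.read_state()['position'],bot.read_state()['joint_pos'].round(2))
E
```

```text
wallY -57.5 n 242 rect(h,z rel grip) ((-73.48577880859375, -25.36693572998047), (50.35281753540039, 173.48155212402344), 22.453975677490234) minmax [-127.78477 -113.44501] [-30.333677  62.17578 ]
pos [ 422.  -333.1  277.2] jaw 94.3 gap 11.2 F [ 0.6 -0.9 -3.3] h [-1.   -0.07]
used1 0.81 [230. 205. 246. 234.] 254 [576. -36.  29.] z [ 9. 32.] [57. 52. 53.]
used1 0.57 [217. 199. 244. 223.] 343 [535. -38.  42.] z [22. 61.] [37. 33. 33.]
used1 0.42 [ 88. 156. 145. 217.] 2079 [ 527. -328.  226.] z [142. 274.] [48. 53. 24.]
[ 425.41267701 -326.57147188  278.01158871] [ 1.25  0.23 -0.78  1.68  0.18  1.31  2.09]
```

Call:
send_rows(rows=[0,0,-35,0,0,0,0,-60,0,0,0,0,-70,0,0,0,0,-70,0,0], force=18)

```text
time: 23.73
position: [424.8, -325.0, 205.9]
ee_rot: [1.841, 1.555, -2.785]
force: [0.2, 0.3, -1.9]
finger_gap: 11.6
```

```bash
python3 tilt.py
```

```text
wallY -57.5 n 223 rect(h,z rel grip) ((-70.66792297363281, -30.64324951171875), (51.302494049072266, 177.52069091796875), 25.97361183166504) minmax [-128.21495 -119.69353] [-13.347381  57.297565]
pos [ 424.8 -325.   205.9] jaw 94.9 gap 11.6 F [ 0.2  0.3 -1.9] h [-1.   -0.09]
```

Call:
send_rows(rows=[0,0,0,0,0,0,0,0,0,0,0,0,0,0,0,0,0,0,0,0], force=11)

```text
time: 24.12
position: [426.0, -325.8, 208.8]
ee_rot: [2.118, 1.557, -2.509]
force: [1.0, -0.4, -3.0]
finger_gap: 12.1
```

```bash
python3 tilt.py
```

```text
wallY -62.5 n 118 rect(h,z rel grip) ((-39.190853118896484, -69.11312866210938), (51.59994125366211, 169.82308959960938), 66.28751373291016) minmax [-124.903404 -112.968285] [ 48.039433 -14.235249]
pos [ 426.  -325.8  208.8] jaw 94.9 gap 12.1 F [ 1.  -0.4 -3. ] h [-1.   -0.09]
```

Call:
send_rows(rows=[0,0,-6,0,0,0,0,-12,0,0,0,0,-18,0,0,0,0,-24,0,0,0,0,-29,0,0,0,0,-33,0,0,0,0,-36,0,0,0,0,-36,0,0], force=10)

```text
time: 24.83
position: [425.6, -325.7, 171.8]
ee_rot: [2.011, 1.557, -2.616]
force: [-0.3, 0.3, -3.5]
finger_gap: 12.1
```

```bash
python3 tilt.py
cat > pose.py <<'E'
from h import *
for n in('scene','top'):
  im,d=cams.capture(n);W=cloud(n,d);im=im.astype(int)
  g=(im[...,1]>1.3*im[...,2])&(im[...,0]<1.2*im[...,1])&(abs(W[...,0]-425)<115)&(abs(W[...,1]+328)<80)&(W[...,2]>10)&(W[...,2]<62)
  p=W[g];print(n,'mint',len(p),cv2.minAreaRect(p[:,:2].astype('float32')),'z',np.percentile(p[:,2],[1,99]).round())
  for r in nets.masks_of('mat',n)[:1]:
    P=W[r['region']];P=P[(abs(P[:,2]-3)<8)];print(n,'mat',round(r['score'],2),cv2.minAreaRect(P[:,:2].astype('float32')))
  for r in nets.masks_of('clean1',n)[:3]:
    if r['score']>.25:
      P=W[r['region']];print('clean',round(r['score'],2),np.nanmedian(P,0).round(),np.median(im[r['region']],0))
E
python3 pose.py
```

```text
wallY -57.5 n 199 rect(h,z rel grip) ((20.34398651123047, -89.55784606933594), (68.27684020996094, 241.4485626220703), 85.65586853027344) minmax [-100.59939 -120.11033] [139.21132  -46.920753]
pos [ 425.6 -325.7  171.8] jaw 94.9 gap 12.1 F [-0.3  0.3 -3.5] h [-1.   -0.09]
scene mint 811 ((438.0468444824219, -327.3821105957031), (180.15158081054688, 119.96018981933594), 4.705504417419434) z [18. 61.]
scene mat 0.61 ((426.4306335449219, -328.9388122558594), (200.59793090820312, 142.64852905273438), 5.6036248207092285)
clean 0.86 [ 488. -320.   48.] [ 71.  55. 103.]
clean 0.71 [ 445. -328.   43.] [77. 82. 41.]
clean 0.6 [ 454. -323.   49.] [ 91.  69. 134.]
top mint 433 ((439.46331787109375, -322.98162841796875), (176.58770751953125, 114.69388580322266), 4.723981857299805) z [10. 60.]
top mat 0.77 ((413.9420471191406, -270.1858825683594), (202.00555419921875, 71.09538269042969), 24.050161361694336)
clean 0.38 [ 615. -278.    6.] [26. 52. 83.]
```

Call:
send_rows(rows=[0,0,-4,0,0,0,0,-8,0,0,0,0,-11,0,0,0,0,-11,0,0,0,0,-11,0,0], force=8)

```text
time: 25.6
position: [425.7, -325.7, 161.5]
ee_rot: [2.056, 1.557, -2.571]
force: [0.5, -0.9, -0.8]
finger_gap: 12.0
```

```bash
python3 pose.py; python3 -c "
from h import *
print(bot.read_state()['position'],bot.read_state()['force'])"
```

```text
scene mint 1033 ((433.42095947265625, -327.43267822265625), (178.64950561523438, 119.28001403808594), 4.626255512237549) z [10. 58.]
scene mat 0.67 ((748.5526733398438, -5.0317840576171875), (33.16538619995117, 147.77072143554688), 45.546142578125)
clean 0.64 [ 482. -319.   33.] [92. 68. 94.]
clean 0.43 [ 450. -330.   36.] [ 91.  69. 134.]
clean 0.26 [ 507. -368.    4.] [28. 23. 21.]
top mint 353 ((432.75799560546875, -324.102294921875), (177.8782196044922, 115.67089080810547), 4.306621551513672) z [10. 57.]
top mat 0.77 ((403.8086853027344, -267.458251953125), (183.33383178710938, 60.51519012451172), 25.78714942932129)
clean 0.3 [ 426. -308.   16.] [61. 69. 35.]
[ 425.52556308 -325.81076537  161.52188061] [-1.00540233 -0.05630824 -2.57086263]
```

Call:
send_rows(rows=[0,0,-3,0,0,0,0,-6,0,0,0,0,-7,0,0,0,0,-7,0,0.3,0,0,-7,0,0.3,0,0,-7,0,0.3,0,0,25,0,0.3,0,0,60,0,0.3,0,0,100,0,0.3,-20,30,130,0,0.3,-40,60,130,0,0.3,-40,60,130,0,0.3], force=8)

```text
time: 26.9
position: [384.3, -260.8, 293.6]
ee_rot: [2.248, 1.553, -2.375]
force: [0.9, 0.4, -0.6]
finger_gap: 26.5
```

```bash
python3 pose.py
python3 - <<'E'
from h import *
im,d=cams.capture('scene');W=cloud('scene',d);im=im.astype(int)
g=(im[...,1]>1.3*im[...,2])&(im[...,0]<1.2*im[...,1])&(abs(W[...,0]-425)<115)&(abs(W[...,1]+328)<80)&(W[...,2]>75)&(W[...,2]<125)
p=W[g];print('fin',len(p),cv2.minAreaRect(p[:,:2].astype('float32')),p[:,2].max())
b=(im.max(2)<60)&(abs(W[...,0]-425)<130)&(abs(W[...,1]+328)<100)&(abs(W[...,2]-4)<4);p=W[b];print('dark mat',len(p),cv2.minAreaRect(p[:,:2].astype('float32')))
E
```

```text
scene mint 1031 ((431.89959716796875, -327.73870849609375), (181.7327880859375, 119.11026763916016), 4.990179061889648) z [10. 57.]
scene mat 0.84 ((427.38739013671875, -327.47247314453125), (199.54978942871094, 146.2548065185547), 4.446051120758057)
clean 0.82 [ 482. -319.   33.] [ 76.  53. 130.]
clean 0.73 [ 448. -319.   35.] [159. 124. 185.]
clean 0.61 [ 625. -224.   47.] [ 7.   7.  30.5]
top mint 195 ((456.8162841796875, -285.4268798828125), (97.23857879638672, 202.0149383544922), 59.9261360168457) z [10. 60.]
top mat 0.56 ((425.22491455078125, -262.48944091796875), (181.76318359375, 15.433558464050293), 4.783328533172607)
clean 0.64 [ 472. -304.   35.] [113.  93. 112.]
clean 0.48 [ 620. -255.   56.] [19. 18. 37.]
fin 94 ((433.87652587890625, -327.73004150390625), (39.62937545776367, 12.55107593536377), 4.282653331756592) 118.69458599424195
dark mat 424 ((425.23187255859375, -328.321533203125), (198.36265563964844, 142.7584991455078), 5.776883602142334)
```

Call:
send_rows(rows=[23,-30,0,0,0.4,47,-62,0,0,0.4,47,-62,-35,0,0.4,47,-62,-70,0,0.4,47,-62,-70,0,0.4,47,-62,-70,0,0.4])

```text
time: 27.75
position: [432.1, -327.9, 219.5]
ee_rot: [1.608, 1.556, -3.019]
force: [0.4, 0.8, 0.4]
finger_gap: 35.1
```

Run:
```python
from h import *
s=bot.read_state();print(s['position'],s['ee_rot'][2]-s['ee_rot'][0]+2*np.pi,s['finger_gap'])
```

```text
[ 432.09434042 -327.94468551  219.45780135] 1.6559028051887728 35.09163678184027
```

Call:
send_rows(rows=[0,0,-35,0,0.4,0,0,-66,0,0.4,0,0,-70,0,0.4,0,0,-70,0,0,0,0,-70,0,0,0,0,-70,0,0,0,0,-70,0,0,0,0,-70,0,0,0,0,-70,0,0,0,0,-70,0,0], force=30)

```text
time: 28.58
position: [432.9, -327.9, 151.2]
ee_rot: [1.71, 1.557, -2.917]
force: [-2.2, 3.5, 9.1]
finger_gap: 11.7
```

Call:
send_rows(rows=[0,0,4,0,0,0,0,5,0,0,-3,0,5,0,0,-6,-0.5,5,0,0,-6,-0.5,5,0,0,-6,-0.5,2,0,0,-6,-0.5,-1,0,0,-6,-0.5,-1,0,0,-6,-0.5,-1,0,0.3,-6,-0.5,-1,0,0.3,-6,-0.5,-1,0,0.3,-6,-0.5,-1,0,0.3], force=30)

```text
time: 29.58
position: [427.0, -328.3, 150.1]
ee_rot: [1.698, 1.557, -2.929]
force: [-0.9, -1.2, 0.7]
finger_gap: 24.6
```

Call:
send_rows(rows=[0,0,25,0,0.4,0,0,60,0,0.4,0,0,100,0,0.5,0,0,140,0,0.6,-40,-10,160,0,0.6,-80,-30,160,0,0.6,-120,-50,160,0,0.6,-160,-70,160,0,0.6,-160,-70,160,0,0.6])

```text
time: 30.33
position: [261.1, -401.3, 310.1]
ee_rot: [1.746, 1.555, -2.888]
force: [0.3, -0.4, -0.6]
finger_gap: 51.7
```

```bash
python3 pose.py
python3 - <<'E'
from h import *
im,d=cams.capture('scene');W=cloud('scene',d);im0=im;im=im.astype(int)
g=(im[...,1]>1.3*im[...,2])&(im[...,0]<1.2*im[...,1])&(abs(W[...,0]-425)<115)&(abs(W[...,1]+328)<80)&(W[...,2]>75)&(W[...,2]<125)
p=W[g];print('fin',len(p),cv2.minAreaRect(p[:,:2].astype('float32')),p[:,2].max())
b=(im.max(2)<60)&(abs(W[...,0]-425)<130)&(abs(W[...,1]+328)<100)&(abs(W[...,2]-4)<4);p=W[b];print('dark mat',len(p),cv2.minAreaRect(p[:,:2].astype('float32')))
for l in('used1','jar','bottle','remover','brushcup'):
  for n in('scene','top'):
    if n=='top' and l=='used1': imt,dt=cams.capture('top');Wt=cloud('top',dt)
    for r in nets.masks_of(l,n)[:5]:
      if r['score']<.4: continue
      m=r['region'];P=(W if n=='scene' else Wt)[m];P=P[~np.isnan(P[:,0])]
      print(l,n,round(r['score'],2),np.median(P,0).round(),'z',np.percentile(P[:,2],[5,95]).round(),np.median((im0 if n=='scene' else imt)[m],0))
E
```

```text
scene mint 1024 ((426.726806640625, -330.5035705566406), (180.6134033203125, 120.12348937988281), 4.04670524597168) z [10. 57.]
scene mat 0.68 ((427.4228820800781, -327.0397644042969), (197.62445068359375, 146.1650848388672), 4.713570594787598)
clean 0.74 [420.  62.  30.] [108.  111.  106.5]
clean 0.67 [ 443. -322.   36.] [151. 117. 177.]
clean 0.57 [ 476. -324.   33.] [ 82.  64. 118.]
top mint 768 ((427.839111328125, -329.802490234375), (182.5112762451172, 120.48453521728516), 5.550619125366211) z [10. 60.]
top mat 0.78 ((424.4837646484375, -324.80352783203125), (198.72349548339844, 140.76780700683594), 6.444353103637695)
clean 0.73 [ 414. -336.   17.] [86. 98. 47.]
clean 0.56 [ 465. -323.   34.] [113.  94. 112.]
fin 94 ((425.9831237792969, -331.4090270996094), (46.07649230957031, 12.424530982971191), 7.186249732971191) 118.61431566124463
dark mat 485 ((425.9586486816406, -328.2409362792969), (198.15261840820312, 142.49659729003906), 5.693606853485107)
used1 scene 0.88 [535. -35.  43.] z [23. 61.] [33. 30. 30.]
used1 scene 0.72 [578. -38.  29.] z [10. 32.] [52. 47. 47.]
used1 top 0.
[... 336 characters left out ...]
18.  53.]
jar top 0.42 [410.  72.  35.] z [ 9. 43.] [117. 116. 114.]
bottle scene 0.8 [ 624. -224.   47.] z [ 7. 89.] [ 7.  8. 36.]
bottle scene 0.79 [ 490. -202.   43.] z [ 5. 85.] [67.5 25.   5. ]
bottle scene 0.53 [ 596. -431.   43.] z [ 9. 84.] [ 0. 64. 81.]
bottle top 0.65 [ 611. -214.   51.] z [17. 90.] [ 6.  6. 28.]
bottle top 0.42 [ 476. -195.   64.] z [32. 84.] [64.5 25.   9.5]
bottle top 0.41 [ 584. -427.   45.] z [ 5. 87.] [18. 74. 82.]
remover scene 0.56 [792. -50.  87.] z [ 17. 151.] [14. 40. 66.]
remover top 0.47 [768. -37.  99.] z [ 27. 154.] [14. 25. 41.]
brushcup scene 0.96 [757. 173.  61.] z [13. 86.] [77. 79. 81.]
brushcup top 0.6 [763. 181.  38.] z [ 3. 89.] [73. 74. 72.]
```

Run:
```python
from h import *
h=np.array([-.988,-.156]);y=np.array([-.156,.988])
for n in('scene','top'):
  im,d=cams.capture(n);W=cloud(n,d)
  for r in nets.masks_of('used1',n)[:3]:
    m=cv2.erode(r['region'].astype('uint8'),np.ones((3,3)))>0
    P=W[m];P=P[~np.isnan(P[:,0])]
    if len(P)<5: continue
    q=P[:,:2]-[601,-16]
    print(n,round(r['score'],2),'h',np.percentile(q@h,[2,50,98]).round(),'y',np.percentile(q@y,[2,50,98]).round(),'z',np.percentile(P[:,2],[2,50,98]).round(), 'corr z~h,y',np.linalg.lstsq(np.c_[q@h,q@y,np.ones(len(q))],P[:,2],rcond=None)[0].round(2))
s=bot.read_state();print(s['time'],np.abs(s['dq']).max())
```

```text
scene 0.9 h [60. 67. 82.] y [-47. -12.  26.] z [26. 44. 63.] corr z~h,y [0.6  0.36 7.38]
scene 0.59 h [ 2. 26. 57.] y [-44. -16.  23.] z [15. 30. 33.] corr z~h,y [ 0.16 -0.06 22.84]
scene 0.44 h [134. 218. 304.] y [-344. -288. -223.] z [  9.  23. 114.] corr z~h,y [-7.000e-02  1.000e-02  5.416e+01]
top 0.49 h [139. 240. 301.] y [-341. -284. -223.] z [  1.  17. 112.] corr z~h,y [-4.000e-02  6.000e-02  5.169e+01]
top 0.45 h [61. 74. 85.] y [-40.   1.  37.] z [31. 50. 68.] corr z~h,y [3.000e-02 3.500e-01 4.726e+01]
31.4333 0.001243452335022145
```

```bash
python3 -c "
from workcell import bot
print(bot.close_job())"
```

```text
the job is handed in; nothing more can be done
None
```

The job is handed in at about 31 s, well under the 64 s limit. The last measurements agree with the task.

- **Bottle:** The red-capped bottle stands upright in the free place of the stand, at about (615, −220). It is about 39 mm from the mauve bottle's axis.
- **Tipping:** The tool can't lean through this interface. I turned the caddy in the grip instead, first against the edge of the drill box and then with its used end down in the tray, to about 68 degrees.
- **Used blocks:** Both lie inside the tray's walls, and the gripper didn't touch them. One fell in early, at about 31 degrees, while the caddy was already over the tray. The second lies slanted with one end up, apparently resting on the first. Its top is near rim height but within the walls.
- **Clean blocks:** Both pink blocks are still in their own bay.
- **Caddy:** It stands flat on the mat about 2 mm from its centre, lengthwise, with yaw agreeing within about 1 degree. I regripped it once to take out a 6 mm offset.
- **Other things:** The jar, cup, remover and the blue and yellow look-alikes measured where they began. I did not re-measure the beige bottle near the robot at the end, nor the two stand bottles after the bottle was placed.
- **Slips along the way:** The first try against the drill box slipped in the grip, because its edge is lower (about 82 mm) than the listed 90 mm. I set the caddy down and regripped it higher. A second pass missed the edge before I measured it. I used all 12 pictures before placing the caddy, so the final checks are from depth data and the networks, not by eye.

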